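# Switch off the magnetic tumbler and take its jar off

### The job

Tumbling is finished: turn the machine's speed knob anticlockwise all the way to its off stop, and only then lift the jar off the machine by the orange grip on its lid. Keep the jar upright, set it down (do not drop it) with its whole foot on the round cork mat, and let go. Leave the knob at off and everything else on the bench where it is.

Things in the scene. Friction and masses are not known exactly. Their poses are not given: they have to be found in the camera images.
- tumbler: White machine, fixed, 240 mm deep (x), 170 mm wide (y), origin under its centre on the bench. Its -x side is a grey panel sloping up 30 degrees from horizontal, from 59 mm height at x = -120 mm to 104 mm at x = -42 mm; it looks up and to -x. Behind it the top is flat, with a black rubber disc (108 mm across, upper face 108 mm above the bench) under the jar.
- jar_seat (a point): Centre of the upper face of the rubber disc on the machine, at (35, 0, 108) mm in the machine's frame.
- speed_knob_grip (a point): Grip point of the black knob on the sloping panel: on its axis, 35 mm off the panel. A disc 60 mm across, top 12 mm off the panel, carries a bar 60 mm long (this point's x), 16 mm thick (its y), from 12 to 48 mm off the panel. z points out of the panel along the axis (30 degrees from vertical). White pointer line on the bar's +x half. The frame turns with the knob.
- speed_knob (a joint): Angle of the speed knob, rad: 0 at the off stop (pointer on the red dot at the panel's seven o'clock), growing clockwise as seen facing the panel, up to 5.24. It stays where it is left.
- jar: Closed blue jar, 90 mm across (86 at its foot), with a white lid 96 mm across from 66 to 82 mm height and an orange round grip 32 mm across from 84 to 116 mm height. About 0.4 kg, loose; at first on the machine's rubber disc. Origin at the centre of its underside, z up.
- jar_grip (a point): Middle of the orange grip on the jar's lid, 101 mm above the jar's underside, on its axis.
- cork_mat: Round cork mat, fixed on the bench, 136 mm across, 8 mm thick. Origin at the centre of its underside.
- brush: hand brush with a handle, 150 mm long, lying on the bench; not to be disturbed
- screwdriver: screwdriver, 170 mm long, lying on the bench beyond the machine; not to be disturbed
- paste_pot: round pot with a white cap, 60 mm across, 60 mm high; not to be disturbed
- sorting_tray: low wooden tray with compartments, 160 x 120 x 25 mm; not to be disturbed
- bench_block: square steel bench block, 100 x 100 x 22 mm; not to be disturbed
- ring_mandrel: tapered steel ring stick on a round foot, 70 mm across, 150 mm high; not to be disturbed
Mind the look-alikes: they are no part of the job. Of the things that look like the cork_mat, take the one that is farthest to the robot's left at the start.

How it is judged:
On the way, in this order (a step that is already met when the one before it is completed fails the run):
1. the knob is at its off stop, with the jar still standing on the machine (value of joint speed_knob below 0.07 rad and horizontal distance between jar and jar_seat below 0.015 m and z of jar in the frame of tumbler below 0.112 m), for 0.2 s.
2. the jar is lifted clear of the machine by the gripper (value of joint speed_knob below 0.07 rad and z of jar in the frame of tumbler above 0.123 m and contact force between the fingers and jar above 1 N), for 0.1 s.
At the end, for the whole second after the job is handed in: The knob is within 0.07 rad of its off stop, and the jar stands at rest and upright (within 0.08 rad) on the cork mat, its axis within 25 mm of the mat's centre (whole foot on the cork), released (value of joint speed_knob below 0.07 rad and horizontal distance between jar and cork_mat below 0.025 m and z of jar in the frame of cork_mat between 0.004 and 0.012 m and angle between jar's own z axis and vertical below 0.08 rad and linear speed of jar below 0.02 m/s); the robot touches nothing.
It fails at once if the jar leaves its place on the machine while the knob is not at off (value of joint speed_knob above 0.1 rad and not (horizontal distance between jar and jar_seat below 0.02 m and z of jar in the frame of tumbler below 0.118 m)).
It fails at once if the jar is tipped by more than 0.5 rad (angle between jar's own z axis and vertical above 0.5 rad).
It fails at once if the jar is dropped: it falls faster than 0.5 m/s with no finger on it (contact force between the fingers and jar below 0.05 N and linear speed of jar above 0.5 m/s).
It fails at once if another thing on the bench is moved by more than 30 mm (distance of any of brush, screwdriver, paste_pot, sorting_tray, bench_block, ring_mandrel from where it was at the start of the episode above 0.03 m).
It also fails if it takes over 64 s, if anything falls off the work surface, if the arm or the gripper's body presses on something with over 40 N, if the wrist force passes 120 N, or if a joint passes its speed limit or range.

### The arm

A 7-joint arm with a two-finger parallel gripper is mounted at the origin on the work surface. World frame = base frame: x ahead of the robot, y to its left, z up, the work surface at z = 0. Lengths are in m, angles in rad, forces in N, time in s.
With the tool pointing down it reaches from about 0.425 to 0.875 m from the base axis. Payload 4.7 kg.
Tool frame: the origin (TCP) lies midway between the tips of the shut fingers; the grasp point (between the pads) lies 19 mm behind it (r.grip_point_offset is the z of the grasp point in the tool frame, in m); z points along the fingers, y is the line along which they close (so a half turn about z gives the same grasp; the last joint's range is limited). The gripper opens to 85 mm and grips with 20 to 120 N. Pads are 22 mm wide; open, the fingers measure 114 mm over their backs; the gripper's body (76 mm by 85 mm) begins 54 mm behind the grasp point. The pads swing forward as they close: fully open they stand 13 mm farther back than shut.
Start: joints at [1.32, 0.321, -0.07, 1.45, 0.023, 1.371, -0.057], TCP at [0.17, -0.627, 0.231] pointing down, gripper open.
Joint ranges: [-2.86, 2.86], [-0.3, 2.09], [-1.38, 1.24], [0.06, 2.45], [-1.56, 4.7], [0.09, 2.05], [-2.69, 2.69]. Speed limits (rad/s): [2.57, 2.57, 3.14, 3.14, 3.14, 3.14, 3.14].

### API

Orientations are given as a 3x3 rotation matrix whose columns are the frame's x, y, z axes.
In Python, from station import get_obs, vision, workorder, models, r gives the robot as it stands.
- The arm moves only by the tool play_rows, never from a script. Its argument "increments" is a list of rows, each an object of numbers: "tx", "ty", "tz": the shift along the tool's x, y, z each as a share of 50 cm, from -1 to 1; "rx", "ry", "rz": the turn, a rotation vector about the tool's x, y, z each as a share of 6 degrees, from -1 to 1. In form: [{"tx": .., "ty": .., "tz": .., "rx": .., "ry": .., "rz": ..}, ...]. A call has 1 to 5 rows; each row shifts and turns the commanded pose from where the row before left it, along the tool's axes as they then stand; what a row does not reach is not made up. A row lasts 1/12 s, in which the tool goes at most 41.7 mm and 7.16 degrees, less where a joint would pass 70% of its speed; a pose out of reach is approached as far as the arm can. A call with a number of a shift or a turn outside -1 to 1 is refused whole. A call with a gripper value outside its range is refused whole. "gripper" is the opening, from 0 (shut) to 1 (fully open), set as the call begins (left out, the last holds). The fingers move at their own pace and stop on an object; the grip force is fixed at half the most. Time passes only in rows, so rows that do not move let the fingers close. It gives the time, the measured TCP pose, the force, the opening and the grip force at its end, in the units of the state.
- get_obs(): the state, without advancing time (a new reading comes with each control period).
- vision.capture(name): name is "side" or "top"; returns the picture (480x640x3 uint8, red, green, blue); there is no depth.
- vision.get_calibration(name): a dict with "intrinsics" (3x3 intrinsics, pixels), "k1" (the pictures are not rectified: a ray, as slopes to the right and down, at radius r is drawn at 1 + k1 r^2 times it, then the intrinsics apply), "xyz" and "rotation" of the camera in the world. Camera axes: x right, y down, z forward; pixel columns grow to the right and rows downward; lengths in m; the calibration is good to about 2 mm. A picture is of the moment at which its call begins. get_calibration takes no time and is no camera call.
- workorder.sign_off(): hands the job in; it is judged then, once.
Trained networks look in the newest picture that a camera, given by its name, has taken for a name from the list of things; names that differ only in an ending like _2 or _b are one class to them, and where a whole thing is asked for, a point or a joint stands for the part that bears it (a point fixed in the world has none). Each returns a list of dicts, best first, with "conf" (0 to 1); they miss things now and then, are a little off and sometimes report something else, mostly with a low value. They report only what shows in the picture. A call takes as long as a camera call. They do not tell look-alikes from the thing itself.
- models.search_frame(camera, label): "box" ([left, top, right, bottom] in pixels, round what is visible of it).
The state is a dict: "time_s": time; "q": joint angles; "joint_velocities": joint speeds; "joint_torque": joint torques, N m; "ee_pos": TCP position; "eef_rot": TCP orientation; "contact_force": force on the tool from outside, world axes, zero at the start; "moment": the same for the moment, N m; "gripper_width": finger opening in m; "grasp_force": force on a finger pad.
Only numpy, scipy, OpenCV 4.12 (cv2) and the standard library are available. Lean on these libraries where they do the work, as an engineer would, in place of code of your own. Each camera call takes 0.05 s, during which the arm holds its last target. There are 200 camera calls.

## Working session

There is one attempt and no reset: what is moved stays moved. The work goes in short steps, Python scripts to look and compute and a tool call to move; the robot and the scene stay as the last step left them, time stands still between calls to the robot, and variables do not carry over. Pictures are saved under pics/ and viewed, at most 10 in all, crops included, and the job is handed in when it is done.

Besides the shell and the picture viewer there is one more tool, called after "Emit:" as name(argument=value, ...) on one line, values as JSON. play_rows: Moves the arm, as the interface text tells. Its arguments: {"type":"object","properties":{"increments":{"type":"array"},"gripper":{"type":"number"}},"required":["increments"]}

```bash
mkdir -p pics; ls; python3 - <<'E'
from station import get_obs, vision, models
import cv2, numpy as np
for c in ("side","top"):
    im=vision.capture(c); cv2.imwrite(f"pics/{c}0.png",im[:,:,::-1])
    k=vision.get_calibration(c); print(c,{a:np.round(b,4).tolist() for a,b in k.items()})
    for l in ("tumbler","speed_knob","jar","jar_grip","cork_mat"):
        print(l,[(np.round(d["box"]).tolist(),round(d["conf"],2)) for d in models.search_frame(c,l)][:4])
print(get_obs())
E
```

```text
pics
side {'intrinsics': [[526.9115, 0.0, 321.5117], [0.0, 526.9115, 237.5206], [0.0, 0.0, 1.0]], 'k1': -0.0173, 'xyz': [-0.2095, 0.6961, 1.2833], 'rotation': [[-0.6817, -0.539, 0.4947], [-0.7315, 0.4894, -0.4748], [0.0138, -0.6856, -0.7279]]}
tumbler [([207.0, 242.0, 300.0, 332.0], 0.68)]
speed_knob [([259.0, 281.0, 281.0, 302.0], 0.7), ([421.0, 208.0, 436.0, 233.0], 0.17)]
jar [([227.0, 230.0, 262.0, 270.0], 0.69)]
jar_grip [([228.0, 228.0, 260.0, 271.0], 0.81), ([287.0, 252.0, 323.0, 284.0], 0.15)]
cork_mat [([319.0, 217.0, 359.0, 247.0], 0.94), ([387.0, 233.0, 430.0, 265.0], 0.59), ([452.0, 194.0, 490.0, 225.0], 0.56)]
top {'intrinsics': [[618.2527, 0.0, 320.5362], [0.0, 618.2527, 239.1167], [0.0, 0.0, 1.0]], 'k1': 0.0105, 'xyz': [0.3883, -0.0779, 1.7884], 'rotation': [[0.0268, -0.9931, 0.1145], [-0.9996, -0.0256, 0.0118], [-0.0088, -0.1148, -0.9933]]}
tumbler []
speed_knob [([228.0, 238.0, 249.0, 263.0], 0.58), ([208.0, 173.0, 281.0, 266.0], 0.42)]
jar [([222.0, 179.0, 265.0, 222.0], 0.87)]
jar_grip [([225.0, 182.0, 262.0, 220.0], 0.9)]
cork_mat [([384.0, 271.0, 433.0, 318.0], 0
[... 245 characters left out ...]
23e-04, -1.21377831e-03, -4.71237905e-05,  3.90401941e-04,
       -1.47583544e-04,  2.76376881e-03,  7.81210146e-04]), 'joint_torque': array([ 3.48656698e-06, -4.93077207e+01, -3.81034417e-01, -3.14411366e+01,
        1.31584564e-02,  1.47695682e-03, -2.65644147e-07]), 'ee_pos': array([ 0.17007446, -0.62738901,  0.23135696]), 'eef_rot': array([[ 9.65151808e-01,  2.61690631e-01, -2.89785714e-05],
       [ 2.61690626e-01, -9.65151804e-01, -1.08054968e-04],
       [-5.62456931e-05,  9.67060271e-05, -9.99999994e-01]]), 'contact_force': array([-0.58199038, -1.05670629, -0.29360709]), 'moment': array([ 0.02162416,  0.07604232, -0.0030239 ]), 'grasp_force': 0.0, 'gripper_width': 0.0848754832921173}
```

```bash
python3 - <<'E'
import cv2,numpy as np
t=cv2.imread("pics/top0.png");s=cv2.imread("pics/side0.png")
cv2.imwrite("pics/a.png",t)
a=cv2.resize(t[165:275,200:290],None,fx=5,fy=5,interpolation=cv2.INTER_CUBIC)[:550]
b=cv2.resize(s[220:340,205:275],None,fx=4.5,fy=4.5,interpolation=cv2.INTER_CUBIC)
h=np.zeros((550,450+315,3),np.uint8);h[:,:450]=a[:550,:450];h[:540,450:]=b[:540,:315]
cv2.imwrite("pics/b.png",h)
E
```

```text
(no output)
```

View pics/a.png

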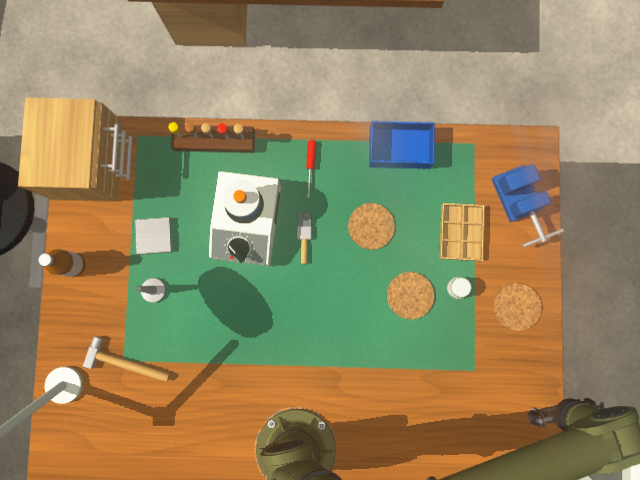

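View pics/b.png

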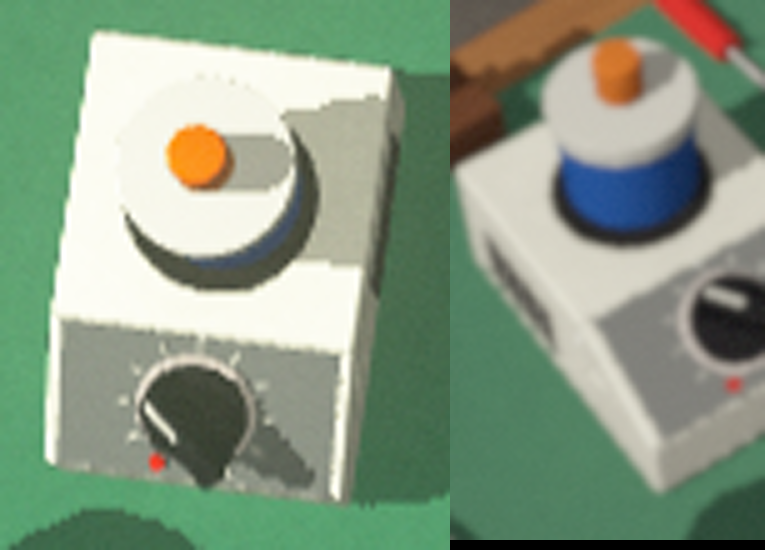

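View pics/side0.png

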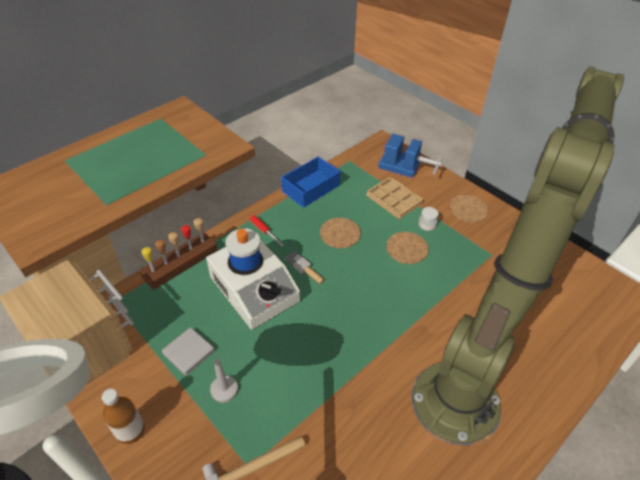

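```bash
cat > h.py <<'E'
import numpy as np, cv2
from scipy.spatial.transform import Rotation as Ro
from station import vision
K={c:{a:np.array(b) for a,b in vision.get_calibration(c).items()} for c in("side","top")}
def proj(c,P):
    k=K[c]; d=(np.atleast_2d(P)-k["xyz"])@k["rotation"]; s=d[:,:2]/d[:,2:]
    s=s*(1+k["k1"]*(s**2).sum(1,keepdims=True)); return s@k["intrinsics"][:2,:2].T+k["intrinsics"][:2,2]
def ray(c,uv,z):
    k=K[c]; s=cv2.undistortPoints(np.array([[uv]],float),k["intrinsics"],np.array([k["k1"],0,0,0.]))[0,0]
    d=k["rotation"]@np.r_[s,1]; return k["xyz"]+d*(z-k["xyz"][2])/d[2]
E
python3 - <<'E'
from h import *
from station import r
from scipy.optimize import least_squares
print([a for a in dir(r) if a[0]!='_'])
T=lambda u,v:((u+.5)/5-.5+200,(v+.5)/5-.5+165)
S=lambda u,v:((u-450+.5)/4.5-.5+205,(v+.5)/4.5-.5+220)
ob=[("top",(120,85,104),T(93,32)),("top",(120,-85,104),T(392,68)),("top",(-42,85,104),T(57,318)),("top",(-120,85,59),T(45,462)),
("top",(-120,-85,59),T(345,502)),("top",(35,0,224),T(197,156)),("side",(120,85,104),S(457,165)),("side",(35,0,224),S(615,50)),("side",(-120,85,59),S(658,440))]
M=lambda p,P:(Ro.from_euler('z',p[2]).as_matrix()@np.array(P,float)/1000)+np.r_[p[0],p[1],0]
f=lambda p:np.concatenate([proj(c,M(p,P))[0]-uv for c,P,uv in ob])
s=least_squares(f,[.7,.15,0],loss='soft_l1'); print(s.x,np.round(f(s.x).reshape(-1,2),1).tolist())
p=s.x
# knob: disc centre / pointer
Q=Ro.from_euler('y',-30,degrees=True).as_matrix()
for nm,c,uv,h in(("disc","top",T(195,410),12),("ptr_out","top",T(147,403),48),("ptr_in","top",T(175,441),48),("dot","top",T(157,462),0),
 ("ptr_out","side",S(705,291),48),("ptr_in","side",S(746,303),48),("dot","side",S(734,385),0)):
    k=K[c]; a=ray(c,uv,.0);o=k["xyz"];d=a-o
    R=Ro.from_euler('z',p[2]).as_matrix()@Q; org=M(p,(-81,0,81.5))
    lo=R.T@(o-org);ld=R.T@d; t=(h/1000-lo[2])/ld[2]; print(nm,c,np.round((lo+t*ld)*1000,1))
for uv in((371.5,226),): print("mat",ray("top",uv,.008))
print("mat side",ray("side",(340,233),.008))
for c in("top","side"): print(c, proj(c,M(p,(-81,0,81.5))))
print("jar grip", ray("top",T(197,156),.224),M(p,(35,0,209)), "knobgrip",M(p,(-98.5,0,111.8)))
E
```

```text
['IKError', 'grip_point_offset']
[ 0.63964684  0.15829472 -0.09553966] [[0.1, -0.5], [0.9, -0.5], [-1.0, -0.4], [0.5, 0.3], [0.4, -0.4], [-0.7, 0.3], [0.0, -0.3], [0.6, 1.4], [0.0, 1.1]]
disc top [ 4.5  1.3 12. ]
ptr_out top [22.1 21.4 48. ]
ptr_in top [ 1.5  5.2 48. ]
dot top [-35.9  23.1   0. ]
ptr_out side [19.8 23.4 48. ]
ptr_in side [ 0.8  4.8 48. ]
dot side [-36.7  23.7   0. ]
mat [ 0.63569353 -0.20371748  0.008     ]
mat side [ 0.63079549 -0.1958768   0.008     ]
top [[239.8003698 246.3728826]]
side [[268.10768094 290.04403846]]
jar grip [0.6752966 0.1531627 0.224    ] [0.67448723 0.15495591 0.209     ] knobgrip [0.54159605 0.16769106 0.1118    ]
```

```bash
cat >> h.py <<'E'
from scipy.linalg import logm, expm
from station import get_obs
MP=np.array([0.6397,0.1583,-0.0955])
RM=Ro.from_euler('z',MP[2]).as_matrix(); RP=RM@Ro.from_euler('y',-30,degrees=True).as_matrix()
KC=RM@np.array([-.081,0,.0815])+np.r_[MP[:2],0]+RP@np.array([.001,.001,0])
def knobpose(h,ang,dx=0,dy=0):  # ang: pointer angle, deg ccw from up-slope ; h: TCP off panel
    a=np.radians(ang); x=RP@[np.cos(a),np.sin(a),0]; z=-RP[:,2]
    return np.c_[x,np.cross(z,x),z], KC+RP@np.array([dx,dy,h])
def down(yaw): # yaw of tool x, deg
    a=np.radians(yaw); x=np.array([np.cos(a),np.sin(a),0]); z=np.array([0,0,-1.]); return np.c_[x,np.cross(z,x),z]
def H(R,p): T=np.eye(4);T[:3,:3]=R;T[:3,3]=p;return T
def now(): o=get_obs(); return H(o["eef_rot"],o["ee_pos"])
def rows(T0,T1):
    D=np.linalg.inv(T0)@T1; an=np.degrees(np.linalg.norm(Ro.from_matrix(D[:3,:3]).as_rotvec()))
    L=np.linalg.norm(D[:3,3]); n=int(np.ceil(max(L/.040,an/5.9))) or 1
    d=expm(np.real(logm(D))/n); w=np.degrees(Ro.from_matrix(d[:3,:3]).as_rotvec())/6
    print(n,"x",dict(zip(("tx","ty","tz","rx","ry","rz"),np.round(np.r_[d[:3,3]/.5,w],3))))
def path(*P):
    T=now()
    for Q in P: Q=H(*Q); rows(T,Q); T=Q
E
python3 - <<'E'
from h import *
path((down(20),[.36,-.55,.30]),(down(27),[.52,-.38,.33]),(down(33),[.56,-.20,.33]),(down(39),[.52,-.02,.33]),knobpose(.12,44),knobpose(.018,44))
print(knobpose(.12,44),KC)
E
```

```text
6 x {'tx': np.float64(0.068), 'ty': np.float64(-0.006), 'tz': np.float64(-0.023), 'rx': np.float64(0.0), 'ry': np.float64(0.0), 'rz': np.float64(-0.134)}
6 x {'tx': np.float64(0.071), 'ty': np.float64(-0.031), 'tz': np.float64(-0.01), 'rx': np.float64(0.0), 'ry': np.float64(0.0), 'rz': np.float64(-0.194)}
5 x {'tx': np.float64(0.049), 'ty': np.float64(-0.055), 'tz': np.float64(0.0), 'rx': np.float64(0.0), 'ry': np.float64(0.0), 'rz': np.float64(-0.2)}
5 x {'tx': np.float64(0.029), 'ty': np.float64(-0.068), 'tz': np.float64(0.0), 'rx': np.float64(0.0), 'ry': np.float64(0.0), 'rz': np.float64(-0.2)}
7 x {'tx': np.float64(0.024), 'ty': np.float64(-0.053), 'tz': np.float64(0.038), 'rx': np.float64(-0.498), 'ry': np.float64(0.512), 'rz': np.float64(0.011)}
3 x {'tx': np.float64(-0.0), 'ty': np.float64(0.0), 'tz': np.float64(0.068), 'rx': np.float64(0.0), 'ry': np.float64(0.0), 'rz': np.float64(-0.0)}
(array([[ 0.68636698,  0.53025797,  0.49772167],
       [ 0.63209013, -0.77342674, -0.04767745],
       [ 0.3596699 ,  0.34732919, -0.8660254 ]]), array([0.50029992, 0.1726579 , 0.18592305])) [0.56002652 0.16693661 0.082     ]
```

Emit:
play_rows(increments=[{"tx": 0.07,"ty": -0.006,"tz": -0.025,"rz": -0.15},{"tx": 0.07,"ty": -0.006,"tz": -0.025,"rz": -0.15},{"tx": 0.07,"ty": -0.006,"tz": -0.025,"rz": -0.15},{"tx": 0.07,"ty": -0.006,"tz": -0.025,"rz": -0.15},{"tx": 0.07,"ty": -0.006,"tz": -0.025,"rz": -0.15}], gripper=1)

```text
invalid input
```

Emit:
play_rows(increments=[{"tx": 0.07,"ty": -0.025,"tz": -0.015,"rz": -0.2},{"tx": 0.07,"ty": -0.03,"tz": -0.015,"rz": -0.2},{"tx": 0.07,"ty": -0.03,"tz": -0.01,"rz": -0.2},{"tx": 0.07,"ty": -0.03,"tz": -0.01,"rz": -0.2},{"tx": 0.07,"ty": -0.03,"tz": -0.01,"rz": -0.2}])

```text
invalid input
```

Emit:
play_rows(increments=[{"tx": 0.07,"ty": -0.03,"rz": -0.2},{"tx": 0.05,"ty": -0.055,"rz": -0.2},{"tx": 0.05,"ty": -0.055,"rz": -0.2},{"tx": 0.05,"ty": -0.055,"rz": -0.2},{"tx": 0.05,"ty": -0.055,"rz": -0.2}])

```text
invalid input
```

Emit:
play_rows(increments=[{"tx": 0.03,"ty": -0.065,"rz": -0.2},{"tx": 0.03,"ty": -0.065,"rz": -0.2},{"tx": 0.03,"ty": -0.065,"rz": -0.2},{"tx": 0.03,"ty": -0.065,"rz": -0.2},{"tx": 0.03,"ty": -0.065,"rz": -0.2}])

```text
invalid input
```

```bash
python3 - <<'E'
from h import *
print(now(),get_obs()["q"]); path(knobpose(.12,44),knobpose(.018,44))
E
```

```text
[[ 9.65151808e-01  2.61690631e-01 -2.89785714e-05  1.70074463e-01]
 [ 2.61690626e-01 -9.65151804e-01 -1.08054968e-04 -6.27389010e-01]
 [-5.62456931e-05  9.67060271e-05 -9.99999994e-01  2.31356958e-01]
 [ 0.00000000e+00  0.00000000e+00  0.00000000e+00  1.00000000e+00]] [ 1.32012485  0.32101211 -0.07009304  1.45046748  0.02261195  1.37080458
 -0.05691208]
22 x {'tx': np.float64(0.058), 'ty': np.float64(-0.053), 'tz': np.float64(0.007), 'rx': np.float64(-0.122), 'ry': np.float64(0.193), 'rz': np.float64(-0.173)}
3 x {'tx': np.float64(-0.0), 'ty': np.float64(0.0), 'tz': np.float64(0.068), 'rx': np.float64(0.0), 'ry': np.float64(0.0), 'rz': np.float64(-0.0)}
```

All six keys are probably needed in each row.

Emit:
play_rows(increments=[{"tx": 0.07,"ty": -0.006,"tz": -0.025,"rx": 0,"ry": 0,"rz": -0.15},{"tx": 0.07,"ty": -0.006,"tz": -0.025,"rx": 0,"ry": 0,"rz": -0.15},{"tx": 0.07,"ty": -0.006,"tz": -0.025,"rx": 0,"ry": 0,"rz": -0.15},{"tx": 0.07,"ty": -0.006,"tz": -0.025,"rx": 0,"ry": 0,"rz": -0.15},{"tx": 0.07,"ty": -0.006,"tz": -0.025,"rx": 0,"ry": 0,"rz": -0.15}], gripper=1)

```text
time_s: 1.02
ee_pos: [0.3344, -0.5612, 0.2946]
eef_rot: [[0.941, 0.337, 0.0], [0.337, -0.941, -0.0], [0.0, 0.0, -1.0]]
contact_force: [0.3, -0.8, -0.1]
gripper_width: 0.0855
grasp_force: 0.0
```

Emit:
play_rows(increments=[{"tx": 0.07,"ty": -0.025,"tz": -0.015,"rx": 0,"ry": 0,"rz": -0.2},{"tx": 0.07,"ty": -0.03,"tz": -0.015,"rx": 0,"ry": 0,"rz": -0.2},{"tx": 0.07,"ty": -0.03,"tz": -0.01,"rx": 0,"ry": 0,"rz": -0.2},{"tx": 0.07,"ty": -0.03,"tz": -0.01,"rx": 0,"ry": 0,"rz": -0.2},{"tx": 0.07,"ty": -0.03,"tz": -0.01,"rx": 0,"ry": 0,"rz": -0.2}])

```text
time_s: 1.43
ee_pos: [0.469, -0.4277, 0.3243]
eef_rot: [[0.901, 0.434, 0.0], [0.434, -0.901, -0.001], [0.0, 0.001, -1.0]]
contact_force: [0.2, -1.0, -0.2]
gripper_width: 0.0852
grasp_force: 0.0
```

Emit:
play_rows(increments=[{"tx": 0.07,"ty": -0.03,"tz": 0,"rx": 0,"ry": 0,"rz": -0.2},{"tx": 0.05,"ty": -0.055,"tz": 0,"rx": 0,"ry": 0,"rz": -0.2},{"tx": 0.05,"ty": -0.055,"tz": 0,"rx": 0,"ry": 0,"rz": -0.2},{"tx": 0.05,"ty": -0.055,"tz": 0,"rx": 0,"ry": 0,"rz": -0.2},{"tx": 0.05,"ty": -0.055,"tz": 0,"rx": 0,"ry": 0,"rz": -0.2}])

```text
time_s: 1.85
ee_pos: [0.5282, -0.2541, 0.3239]
eef_rot: [[0.85, 0.526, 0.0], [0.526, -0.85, -0.0], [0.0, 0.0, -1.0]]
contact_force: [0.9, -0.5, 0.6]
gripper_width: 0.0853
grasp_force: 0.0
```

Emit:
play_rows(increments=[{"tx": 0.03,"ty": -0.065,"tz": 0,"rx": 0,"ry": 0,"rz": -0.2},{"tx": 0.03,"ty": -0.065,"tz": 0,"rx": 0,"ry": 0,"rz": -0.2},{"tx": 0.03,"ty": -0.065,"tz": 0,"rx": 0,"ry": 0,"rz": -0.2},{"tx": 0.03,"ty": -0.065,"tz": 0,"rx": 0,"ry": 0,"rz": -0.2},{"tx": 0.03,"ty": -0.065,"tz": 0,"rx": 0,"ry": 0,"rz": -0.2}])

```text
time_s: 2.27
ee_pos: [0.4984, -0.0777, 0.3239]
eef_rot: [[0.791, 0.612, 0.0], [0.612, -0.791, -0.0], [0.0, 0.001, -1.0]]
contact_force: [1.1, -0.6, -0.5]
gripper_width: 0.0851
grasp_force: 0.0
```

```bash
python3 - <<'E'
from h import *
print(now(),get_obs()["q"]); path(knobpose(.12,44),knobpose(.018,44))
E
```

```text
[[ 7.90831002e-01  6.12034388e-01  4.83766552e-04  4.98447893e-01]
 [ 6.12034575e-01 -7.90830849e-01 -4.97557139e-04 -7.76585727e-02]
 [ 7.80554335e-05  6.89565466e-04 -9.99999759e-01  3.23937904e-01]
 [ 0.00000000e+00  0.00000000e+00  0.00000000e+00  1.00000000e+00]] [ 6.21327614e-01 -1.57326829e-03 -5.15056510e-01  1.63738765e+00
 -3.32248286e-04  1.50504036e+00 -8.05872439e-01]
8 x {'tx': np.float64(0.033), 'ty': np.float64(-0.054), 'tz': np.float64(0.033), 'rx': np.float64(-0.43), 'ry': np.float64(0.452), 'rz': np.float64(-0.016)}
3 x {'tx': np.float64(-0.0), 'ty': np.float64(0.0), 'tz': np.float64(0.068), 'rx': np.float64(0.0), 'ry': np.float64(0.0), 'rz': np.float64(-0.0)}
```

Emit:
play_rows(increments=[{"tx": 0.033,"ty": -0.054,"tz": 0.033,"rx": -0.43,"ry": 0.452,"rz": -0.016},{"tx": 0.033,"ty": -0.054,"tz": 0.033,"rx": -0.43,"ry": 0.452,"rz": -0.016},{"tx": 0.033,"ty": -0.054,"tz": 0.033,"rx": -0.43,"ry": 0.452,"rz": -0.016},{"tx": 0.033,"ty": -0.054,"tz": 0.033,"rx": -0.43,"ry": 0.452,"rz": -0.016}])

```text
time_s: 2.6
ee_pos: [0.4913, 0.0471, 0.2556]
eef_rot: [[0.762, 0.592, 0.262], [0.619, -0.785, -0.027], [0.19, 0.182, -0.965]]
contact_force: [0.1, 1.5, -0.7]
gripper_width: 0.0854
grasp_force: 0.0
```

Emit:
play_rows(increments=[{"tx": 0.033,"ty": -0.054,"tz": 0.033,"rx": -0.43,"ry": 0.452,"rz": -0.016},{"tx": 0.033,"ty": -0.054,"tz": 0.033,"rx": -0.43,"ry": 0.452,"rz": -0.016},{"tx": 0.033,"ty": -0.054,"tz": 0.033,"rx": -0.43,"ry": 0.452,"rz": -0.016},{"tx": 0.033,"ty": -0.054,"tz": 0.033,"rx": -0.43,"ry": 0.452,"rz": -0.016},{"tx": 0,"ty": 0,"tz": 0,"rx": 0,"ry": 0,"rz": 0}])

```text
time_s: 3.02
ee_pos: [0.4962, 0.178, 0.1802]
eef_rot: [[0.678, 0.542, 0.496], [0.643, -0.765, -0.042], [0.356, 0.347, -0.867]]
contact_force: [-0.2, 0.1, 0.2]
gripper_width: 0.0853
grasp_force: 0.0
```

```bash
python3 - <<'E'
from h import *
print(now(),get_obs()["q"]); path(knobpose(.12,44),knobpose(.018,44))
a=[]
for c,(x,y) in (("top",(180,140)),("side",(200,200))):
    im=vision.capture(c)[:,:,::-1]; a.append(cv2.resize(im[y:y+130,x:x+130],(400,400),interpolation=cv2.INTER_CUBIC))
cv2.imwrite("pics/c.png",np.hstack(a))
E
```

```text
[[ 0.67825166  0.54227088  0.49590017  0.49616414]
 [ 0.64261522 -0.76501696 -0.04236421  0.177977  ]
 [ 0.35639916  0.34740659 -0.86734555  0.18020081]
 [ 0.          0.          0.          1.        ]] [ 0.3966381  -0.27844155 -0.8784779   2.18171021  0.10812678  0.70325614
 -1.46082646]
1 x {'tx': np.float64(0.003), 'ty': np.float64(0.017), 'tz': np.float64(-0.005), 'rx': np.float64(-0.053), 'ry': np.float64(-0.016), 'rz': np.float64(0.13)}
3 x {'tx': np.float64(-0.0), 'ty': np.float64(0.0), 'tz': np.float64(0.068), 'rx': np.float64(0.0), 'ry': np.float64(0.0), 'rz': np.float64(-0.0)}
```

View pics/c.png

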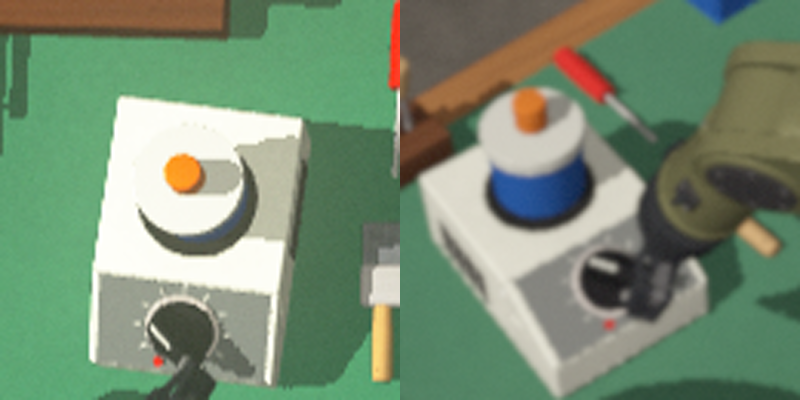

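Emit:
play_rows(increments=[{"tx": 0.003,"ty": 0.017,"tz": -0.005,"rx": -0.05,"ry": -0.015,"rz": 0.13},{"tx": 0,"ty": 0,"tz": 0.05,"rx": 0,"ry": 0,"rz": 0},{"tx": 0,"ty": 0,"tz": 0.05,"rx": 0,"ry": 0,"rz": 0},{"tx": 0,"ty": 0,"tz": 0.04,"rx": 0,"ry": 0,"rz": 0},{"tx": 0,"ty": 0,"tz": 0,"rx": 0,"ry": 0,"rz": 0}])

```text
time_s: 3.53
ee_pos: [0.5414, 0.1557, 0.1271]
eef_rot: [[0.701, 0.514, 0.494], [0.615, -0.787, -0.055], [0.36, 0.342, -0.868]]
contact_force: [-1.4, -0.2, -0.3]
gripper_width: 0.0855
grasp_force: 0.0
```

```bash
python3 - <<'E'
from h import *
print(get_obs()["q"]); path(knobpose(.018,44))
a=[]
for c,(x,y) in (("top",(205,205)),("side",(230,250))):
    im=vision.capture(c)[:,:,::-1]; a.append(cv2.resize(im[y:y+70,x:x+70],(400,400),interpolation=cv2.INTER_CUBIC))
cv2.imwrite("pics/d.png",np.hstack(a))
E
```

```text
[ 0.549824   -0.0591259  -1.02366867  2.17424511  0.41951423  0.59951316
 -1.70658986]
1 x {'tx': np.float64(0.007), 'ty': np.float64(-0.029), 'tz': np.float64(0.06), 'rx': np.float64(0.03), 'ry': np.float64(0.074), 'rz': np.float64(-0.203)}
```

View pics/d.png

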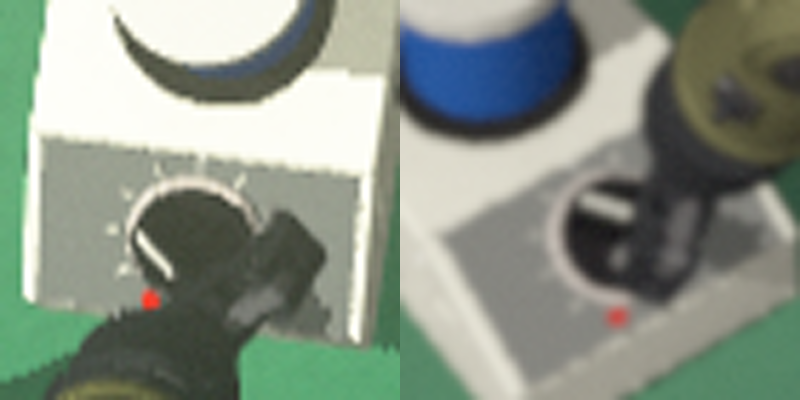

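Emit:
play_rows(increments=[{"tx": 0,"ty": 0,"tz": 0,"rx": 0,"ry": 0,"rz": 0},{"tx": 0,"ty": 0,"tz": 0,"rx": 0,"ry": 0,"rz": 0}])

```text
time_s: 3.8
ee_pos: [0.5414, 0.1593, 0.1313]
eef_rot: [[0.695, 0.516, 0.501], [0.62, -0.783, -0.054], [0.364, 0.348, -0.864]]
contact_force: [0.1, -0.8, -0.5]
gripper_width: 0.0857
grasp_force: 0.0
```

```bash
python3 - <<'E'
from h import *
print(get_obs()["q"]); path(knobpose(.05,44)); path(knobpose(.018,44))
E
```

```text
[ 0.54440544 -0.06936878 -1.02398731  2.17294003  0.4135798   0.59966855
 -1.7029675 ]
1 x {'tx': np.float64(-0.001), 'ty': np.float64(-0.026), 'tz': np.float64(0.003), 'rx': np.float64(0.069), 'ry': np.float64(0.011), 'rz': np.float64(-0.149)}
1 x {'tx': np.float64(-0.001), 'ty': np.float64(-0.027), 'tz': np.float64(0.067), 'rx': np.float64(0.069), 'ry': np.float64(0.011), 'rz': np.float64(-0.149)}
```

Emit:
play_rows(increments=[{"tx": 0,"ty": -0.026,"tz": 0.003,"rx": 0.07,"ry": 0.01,"rz": -0.15},{"tx": 0,"ty": 0,"tz": 0,"rx": 0,"ry": 0,"rz": 0},{"tx": 0,"ty": 0,"tz": 0,"rx": 0,"ry": 0,"rz": 0},{"tx": 0,"ty": 0,"tz": 0,"rx": 0,"ry": 0,"rz": 0}])

```text
time_s: 4.13
ee_pos: [0.5343, 0.1702, 0.124]
eef_rot: [[0.686, 0.533, 0.496], [0.634, -0.772, -0.047], [0.358, 0.346, -0.867]]
contact_force: [0.8, -0.2, 0.2]
gripper_width: 0.0852
grasp_force: 0.0
```

```bash
python3 - <<'E'
from h import *
print(get_obs()["q"]); path(knobpose(.018,44))
a=[]
for c,(x,y) in (("top",(205,205)),("side",(230,250))):
    im=vision.capture(c)[:,:,::-1]; a.append(cv2.resize(im[y:y+70,x:x+70],(400,400),interpolation=cv2.INTER_CUBIC))
cv2.imwrite("pics/e.png",np.hstack(a))
E
```

```text
[ 0.53625804 -0.05820645 -1.04416565  2.1806239   0.43554523  0.5984121
 -1.72774353]
1 x {'tx': np.float64(0.001), 'ty': np.float64(0.003), 'tz': np.float64(0.063), 'rx': np.float64(-0.021), 'ry': np.float64(0.01), 'rz': np.float64(0.021)}
```

View pics/e.png

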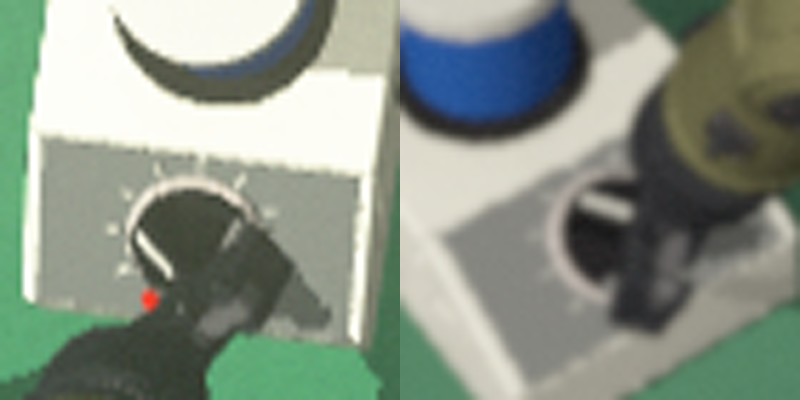

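```bash
python3 - <<'E'
from h import *
T=now(); 
for nm,P in (("tcp",[0,0,0]),("f+",[0,.05,-.013]),("f-",[0,-.05,-.013]),("f+pad",[0,.043,-.013]),("f-pad",[0,-.043,-.013]),("wrist",[0,0,-.1]),("bar+",None),("bar-",None)):
    W=T[:3,:3]@np.array(P)+T[:3,3] if P else KC+RP@np.array([.03*np.cos(.768)*(1 if nm=="bar+" else -1),.03*np.sin(.768)*(1 if nm=="bar+" else -1),.048])
    print(nm,np.round((proj("top",W)[0]-[205,205])*400/70),np.round((proj("side",W)[0]-[230,250])*400/70+[400,0]))
E
```

```text
tcp [176. 278.] [638. 209.]
f+ [251. 232.] [669. 107.]
f- [ 92. 347.] [619. 302.]
f+pad [239. 240.] [666. 121.]
f-pad [103. 339.] [623. 288.]
wrist [133. 371.] [689. 161.]
bar+ [136. 228.] [578. 189.]
bar- [219. 321.] [695. 225.]
```

Emit:
play_rows(increments=[{"tx": 0,"ty": 0.003,"tz": 0.032,"rx": -0.02,"ry": 0.01,"rz": 0.02},{"tx": 0,"ty": 0,"tz": 0.03,"rx": 0,"ry": 0,"rz": 0},{"tx": 0,"ty": 0,"tz": 0,"rx": 0,"ry": 0,"rz": 0},{"tx": 0,"ty": 0,"tz": 0,"rx": 0,"ry": 0,"rz": 0},{"tx": 0,"ty": 0,"tz": 0,"rx": 0,"ry": 0,"rz": 0}])

```text
time_s: 4.65
ee_pos: [0.5506, 0.1675, 0.0977]
eef_rot: [[0.687, 0.53, 0.497], [0.631, -0.774, -0.047], [0.36, 0.346, -0.866]]
contact_force: [0.3, -0.6, -0.5]
gripper_width: 0.0856
grasp_force: 0.0
```

```bash
python3 - <<'E'
from h import *
print(get_obs()["q"]); path(knobpose(.018,44))
E
```

```text
[ 0.53715652  0.07126746 -1.06745306  2.17687329  0.66889929  0.59013983
 -1.91522598]
1 x {'tx': np.float64(0.001), 'ty': np.float64(-0.0), 'tz': np.float64(0.001), 'rx': np.float64(-0.009), 'ry': np.float64(0.002), 'rz': np.float64(-0.01)}
```

Emit:
play_rows(increments=[{"tx": 0,"ty": 0,"tz": 0,"rx": 0,"ry": 0,"rz": 0},{"tx": 0,"ty": 0,"tz": 0,"rx": 0,"ry": 0,"rz": 0},{"tx": 0,"ty": 0,"tz": 0,"rx": 0,"ry": 0,"rz": 0},{"tx": 0,"ty": 0,"tz": 0,"rx": 0,"ry": 0,"rz": 0},{"tx": 0,"ty": 0,"tz": 0,"rx": 0,"ry": 0,"rz": 0}], gripper=0)

```text
time_s: 5.07
ee_pos: [0.5508, 0.1672, 0.0977]
eef_rot: [[0.687, 0.529, 0.498], [0.631, -0.774, -0.048], [0.36, 0.347, -0.866]]
contact_force: [-9.5, 5.0, 4.2]
gripper_width: 0.0254
grasp_force: 6.0
```

Emit:
play_rows(increments=[{"tx": 0,"ty": 0,"tz": 0,"rx": 0,"ry": 0,"rz": 0},{"tx": 0,"ty": 0,"tz": 0,"rx": 0,"ry": 0,"rz": 0},{"tx": 0,"ty": 0,"tz": 0,"rx": 0,"ry": 0,"rz": 0},{"tx": 0,"ty": 0,"tz": 0,"rx": 0,"ry": 0,"rz": 0},{"tx": 0,"ty": 0,"tz": 0,"rx": 0,"ry": 0,"rz": 0}])

```text
time_s: 5.48
ee_pos: [0.5481, 0.1708, 0.0964]
eef_rot: [[0.685, 0.534, 0.495], [0.634, -0.772, -0.044], [0.359, 0.344, -0.868]]
contact_force: [-11.6, 6.8, 5.1]
gripper_width: 0.0155
grasp_force: 58.6
```

Emit:
play_rows(increments=[{"tx": 0,"ty": -0.009,"tz": 0,"rx": 0,"ry": 0,"rz": 0},{"tx": 0,"ty": 0,"tz": 0,"rx": 0,"ry": 0,"rz": 0},{"tx": 0,"ty": 0,"tz": 0,"rx": 0,"ry": 0,"rz": -0.6},{"tx": 0,"ty": 0,"tz": 0,"rx": 0,"ry": 0,"rz": -0.6},{"tx": 0,"ty": 0,"tz": 0,"rx": 0,"ry": 0,"rz": -0.6}])

```text
time_s: 5.9
ee_pos: [0.5482, 0.1708, 0.0964]
eef_rot: [[0.574, 0.651, 0.497], [0.767, -0.639, -0.049], [0.286, 0.41, -0.866]]
contact_force: [-7.7, -1.6, 9.8]
gripper_width: 0.0151
grasp_force: 59.4
```

Emit:
play_rows(increments=[{"tx": 0,"ty": 0,"tz": 0,"rx": 0,"ry": 0,"rz": -0.8},{"tx": 0,"ty": 0,"tz": 0,"rx": 0,"ry": 0,"rz": -0.8},{"tx": 0,"ty": 0,"tz": 0,"rx": 0,"ry": 0,"rz": -0.8},{"tx": 0,"ty": 0,"tz": 0,"rx": 0,"ry": 0,"rz": 0},{"tx": 0,"ty": 0,"tz": 0,"rx": 0,"ry": 0,"rz": 0}])

```text
time_s: 6.32
ee_pos: [0.5484, 0.1706, 0.0966]
eef_rot: [[0.396, 0.772, 0.498], [0.901, -0.431, -0.049], [0.177, 0.468, -0.866]]
contact_force: [-7.1, -1.4, 9.4]
gripper_width: 0.0154
grasp_force: 59.4
```

```bash
cat > st.py <<'E'
from h import *
o=get_obs();R=o["eef_rot"];x=RP.T@R[:,0]
print("q",np.round(o["q"],2),"ang",round(np.degrees(np.arctan2(x[1],x[0])),1),"off",np.round(RP.T@(o["ee_pos"]-KC)*1000,1),"F tool",np.round(R.T@o["contact_force"],1),"M tool",np.round(R.T@o["moment"],2))
E
python3 st.py
```

```text
q [ 0.57  0.08 -1.11  2.18  0.69  0.6  -1.5 ] ang 69.2 off [-3.   2.5 18.6] F tool [ -2.4  -0.4 -11.6] M tool [ 0.55 -0.68 -0.02]
```

Emit:
play_rows(increments=[{"tx": 0,"ty": 0,"tz": 0,"rx": 0,"ry": 0,"rz": -0.9},{"tx": 0,"ty": 0,"tz": 0,"rx": 0,"ry": 0,"rz": -0.9},{"tx": 0,"ty": 0,"tz": 0,"rx": 0,"ry": 0,"rz": -0.9},{"tx": 0,"ty": 0,"tz": 0,"rx": 0,"ry": 0,"rz": -0.9},{"tx": 0,"ty": 0,"tz": 0,"rx": 0,"ry": 0,"rz": -0.9}])

```text
time_s: 6.73
ee_pos: [0.549, 0.1705, 0.0969]
eef_rot: [[-0.001, 0.867, 0.499], [0.998, 0.029, -0.049], [-0.057, 0.498, -0.865]]
contact_force: [-4.0, -1.9, 8.7]
gripper_width: 0.0152
grasp_force: 59.1
```

```bash
python3 st.py
```

```text
q [ 0.61  0.09 -1.15  2.18  0.71  0.6  -1.04] ang 96.4 off [-2.3  2.5 18.6] F tool [-2.3  0.8 -9.5] M tool [ 0.52 -0.37  0.09]
```

Emit:
play_rows(increments=[{"tx": 0,"ty": 0,"tz": 0,"rx": 0,"ry": 0,"rz": -0.9},{"tx": 0,"ty": 0,"tz": 0,"rx": 0,"ry": 0,"rz": -0.9},{"tx": 0,"ty": 0,"tz": 0,"rx": 0,"ry": 0,"rz": -0.9},{"tx": 0,"ty": 0,"tz": 0,"rx": 0,"ry": 0,"rz": -0.9},{"tx": 0,"ty": 0,"tz": 0,"rx": 0,"ry": 0,"rz": -0.9}])

```text
time_s: 7.15
ee_pos: [0.5495, 0.1706, 0.0973]
eef_rot: [[-0.394, 0.772, 0.499], [0.877, 0.479, -0.048], [-0.276, 0.419, -0.865]]
contact_force: [-1.8, -1.1, 6.6]
gripper_width: 0.0151
grasp_force: 58.6
```

```bash
python3 st.py
```

```text
q [ 0.66  0.1  -1.21  2.18  0.73  0.61 -0.58] ang 123.4 off [-1.7  2.7 18.6] F tool [-2.1  0.8 -6.5] M tool [ 0.41 -0.15  0.11]
```

Emit:
play_rows(increments=[{"tx": 0,"ty": 0,"tz": 0,"rx": 0,"ry": 0,"rz": -0.7},{"tx": 0,"ty": 0,"tz": 0,"rx": 0,"ry": 0,"rz": -0.7},{"tx": 0,"ty": 0,"tz": 0,"rx": 0,"ry": 0,"rz": -0.7},{"tx": 0,"ty": 0,"tz": 0,"rx": 0,"ry": 0,"rz": 0},{"tx": 0,"ty": 0,"tz": 0,"rx": 0,"ry": 0,"rz": 0}])

```text
time_s: 7.57
ee_pos: [0.5498, 0.1708, 0.0974]
eef_rot: [[-0.55, 0.669, 0.5], [0.754, 0.656, -0.048], [-0.36, 0.35, -0.865]]
contact_force: [-1.6, -1.5, 6.4]
gripper_width: 0.015
grasp_force: 58.6
```

```bash
python3 st.py
```

```text
q [ 0.69  0.11 -1.24  2.18  0.74  0.61 -0.37] ang 135.8 off [-1.5  2.8 18.6] F tool [-2.6  0.2 -6.2] M tool [ 0.29 -0.11 -0.07]
```

Emit:
play_rows(increments=[{"tx": 0,"ty": 0,"tz": 0,"rx": 0,"ry": 0,"rz": -0.7},{"tx": 0,"ty": 0,"tz": 0,"rx": 0,"ry": 0,"rz": -0.7},{"tx": 0,"ty": 0,"tz": 0,"rx": 0,"ry": 0,"rz": -0.6},{"tx": 0,"ty": 0,"tz": 0,"rx": 0,"ry": 0,"rz": 0},{"tx": 0,"ty": 0,"tz": 0,"rx": 0,"ry": 0,"rz": 0}])

```text
time_s: 7.98
ee_pos: [0.55, 0.171, 0.0975]
eef_rot: [[-0.677, 0.54, 0.5], [0.601, 0.798, -0.047], [-0.424, 0.268, -0.865]]
contact_force: [-0.4, -1.0, 5.3]
gripper_width: 0.015
grasp_force: 58.4
```

```bash
python3 st.py
```

```text
q [ 0.71  0.12 -1.26  2.17  0.75  0.62 -0.17] ang 147.8 off [-1.3  3.1 18.6] F tool [-2.6  0.4 -4.7] M tool [ 0.22 -0.02 -0.1 ]
```

Emit:
play_rows(increments=[{"tx": 0,"ty": 0,"tz": 0,"rx": 0,"ry": 0,"rz": -0.5},{"tx": 0,"ty": 0,"tz": 0,"rx": 0,"ry": 0,"rz": -0.3},{"tx": 0,"ty": 0,"tz": 0,"rx": 0,"ry": 0,"rz": 0},{"tx": 0,"ty": 0,"tz": 0,"rx": 0,"ry": 0,"rz": 0}])

```text
time_s: 8.32
ee_pos: [0.55, 0.1711, 0.0976]
eef_rot: [[-0.717, 0.487, 0.499], [0.539, 0.841, -0.047], [-0.442, 0.235, -0.865]]
contact_force: [-0.7, -0.0, 7.2]
gripper_width: 0.0152
grasp_force: 70.4
```

```bash
python3 st.py
```

```text
q [ 0.72  0.12 -1.27  2.17  0.76  0.62 -0.1 ] ang 152.1 off [-1.2  3.2 18.7] F tool [-2.7  1.3 -6.6] M tool [0.16 0.12 1.77]
```

Emit:
play_rows(increments=[{"tx": 0,"ty": 0,"tz": 0,"rx": 0,"ry": 0,"rz": -0.3},{"tx": 0,"ty": 0,"tz": 0,"rx": 0,"ry": 0,"rz": 0},{"tx": 0,"ty": 0,"tz": 0,"rx": 0,"ry": 0,"rz": 0}])

```text
time_s: 8.57
ee_pos: [0.5495, 0.1715, 0.0973]
eef_rot: [[-0.733, 0.462, 0.499], [0.51, 0.859, -0.046], [-0.45, 0.22, -0.866]]
contact_force: [-4.5, 0.1, 8.5]
gripper_width: 0.0152
grasp_force: 91.1
```

```bash
python3 st.py
```

```text
q [ 0.72  0.12 -1.28  2.17  0.76  0.62 -0.06] ang 154.1 off [-1.8  3.5 18.7] F tool [-0.4 -0.1 -9.6] M tool [0.2  0.43 1.15]
```

Emit:
play_rows(increments=[{"tx": 0,"ty": 0,"tz": 0,"rx": 0,"ry": 0,"rz": 0},{"tx": 0,"ty": 0,"tz": 0,"rx": 0,"ry": 0,"rz": 0},{"tx": 0,"ty": 0,"tz": 0,"rx": 0,"ry": 0,"rz": 0},{"tx": 0,"ty": 0,"tz": 0,"rx": 0,"ry": 0,"rz": 0},{"tx": 0,"ty": 0,"tz": 0,"rx": 0,"ry": 0,"rz": 0}], gripper=1)

```text
time_s: 8.98
ee_pos: [0.5481, 0.1705, 0.0956]
eef_rot: [[-0.736, 0.459, 0.497], [0.505, 0.862, -0.048], [-0.45, 0.216, -0.867]]
contact_force: [-0.2, -0.3, 1.0]
gripper_width: 0.0747
grasp_force: 0.0
```

Emit:
play_rows(increments=[{"tx": 0,"ty": 0,"tz": 0,"rx": 0,"ry": 0,"rz": 0},{"tx": 0,"ty": 0,"tz": 0,"rx": 0,"ry": 0,"rz": 0},{"tx": 0,"ty": 0,"tz": 0,"rx": 0,"ry": 0,"rz": 0},{"tx": 0,"ty": 0,"tz": 0,"rx": 0,"ry": 0,"rz": 0},{"tx": 0,"ty": 0,"tz": 0,"rx": 0,"ry": 0,"rz": 0}])

```text
time_s: 9.4
ee_pos: [0.5484, 0.1707, 0.0959]
eef_rot: [[-0.736, 0.459, 0.497], [0.506, 0.861, -0.048], [-0.45, 0.216, -0.866]]
contact_force: [0.0, -0.8, -0.5]
gripper_width: 0.0854
grasp_force: 0.0
```

Emit:
play_rows(increments=[{"tx": 0,"ty": 0,"tz": -0.04,"rx": 0,"ry": 0,"rz": 0},{"tx": 0,"ty": 0,"tz": -0.05,"rx": 0,"ry": 0,"rz": 0},{"tx": 0,"ty": 0,"tz": -0.07,"rx": 0,"ry": 0,"rz": 0},{"tx": 0,"ty": 0,"tz": -0.07,"rx": 0,"ry": 0,"rz": 0},{"tx": 0,"ty": 0,"tz": 0,"rx": 0,"ry": 0,"rz": 0}])

```text
time_s: 9.82
ee_pos: [0.5066, 0.1714, 0.1729]
eef_rot: [[-0.733, 0.464, 0.496], [0.504, 0.861, -0.061], [-0.456, 0.206, -0.866]]
contact_force: [1.6, 1.8, 1.1]
gripper_width: 0.0857
grasp_force: 0.0
```

```bash
python3 st.py; python3 - <<'E'
from h import *
print(now()[:3,3])
a=[]
for c,(x,y) in (("top",(205,205)),("side",(230,250))):
    im=vision.capture(c)[:,:,::-1]; a.append(cv2.resize(im[y:y+70,x:x+70],(400,400),interpolation=cv2.INTER_CUBIC))
cv2.imwrite("pics/f.png",np.hstack(a))
E
```

```text
q [ 0.6  -0.3  -1.05  2.17  0.05  0.68  0.51] ang 154.4 off [ -0.9  -0.6 105.5] F tool [-0.8  2.5 -0.3] M tool [ 0.09  0.36 -0.02]
[0.50663442 0.17144848 0.17290342]
```

View pics/f.png

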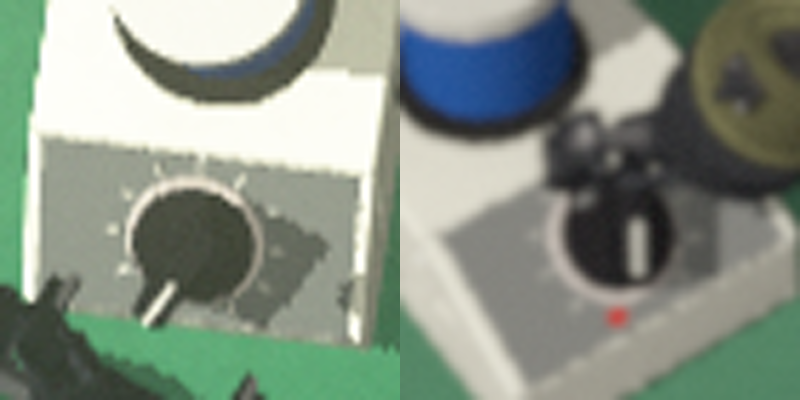

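```bash
python3 - <<'E'
from h import *
pts={"top":[(147,325),(175,285)],"side":[(640,278),(640,218)]}
off={"top":(205,205,0),"side":(230,250,400)}
for c in pts:
    w=[]
    for u,v in pts[c]:
        uv=((u-off[c][2]+.5)/5.714-.5+off[c][0],(v+.5)/5.714-.5+off[c][1])
        o=K[c]["xyz"];d=ray(c,uv,0)-o; lo=RP.T@(o-KC);ld=RP.T@d; w.append((lo+ld*(.048-lo[2])/ld[2])[:2]*1000)
    e=w[0]-w[1]; print(c,np.round(w,1).tolist(),np.degrees(np.arctan2(e[1],e[0])))
j=np.array([.6750,.1540]) 
print(now()[:3,3]); path((down(100),[.52,.14,.30]),(down(107),[j[0],j[1],.33]),(down(107),[j[0],j[1],.19]))
for u in (110,20,60): print(u); path((down(u),[.54,.14,.30]),(down(u),[j[0],j[1],.31]))
E
```

```text
top [[-27.1, 14.7], [-4.3, 2.3]] 151.43819283326218
side [[-29.0, 17.5], [-3.8, 2.0]] 148.48131333310783
[0.50541732 0.17038467 0.16756194]
10 x {'tx': np.float64(-0.013), 'ty': np.float64(0.003), 'tz': np.float64(-0.024), 'rx': np.float64(0.38), 'ry': np.float64(0.338), 'rz': np.float64(0.795)}
4 x {'tx': np.float64(-0.01), 'ty': np.float64(0.077), 'tz': np.float64(-0.015), 'rx': np.float64(0.0), 'ry': np.float64(0.0), 'rz': np.float64(-0.292)}
4 x {'tx': np.float64(0.0), 'ty': np.float64(-0.0), 'tz': np.float64(0.07), 'rx': np.float64(0.0), 'ry': np.float64(0.0), 'rz': np.float64(0.0)}
110
9 x {'tx': np.float64(-0.017), 'ty': np.float64(0.006), 'tz': np.float64(-0.026), 'rx': np.float64(0.383), 'ry': np.float64(0.406), 'rz': np.float64(0.702)}
4 x {'tx': np.float64(-0.017), 'ty': np.float64(0.066), 'tz': np.float64(-0.005), 'rx': np.float64(0.0), 'ry': np.float64(0.0), 'rz': np.float64(-0.0)}
20
23 x {'tx': np.float64(-0.005), 'ty': np.float64(0.008), 'tz': np.float64(-0.01), 'rx': np.float64(0.266), 'ry': np.float64(0.008), 'rz': np.float64(0.908)}
4 x {'tx': np.float64(0.066), 'ty': np.float64(0.017), 'tz': np.float64(-0.005), 'rx': np.float64(0.0), 'ry': np.float64(0.0), 'rz': np.float64(0.0)}
60
16 x {'tx': np.float64(-0.008), 'ty': np.float64(0.007), 'tz': np.float64(-0.014), 'rx': np.float64(0.317), 'ry': np.float64(0.126), 'rz': np.float64(0.903)}
4 x {'tx': np.float64(0.04), 'ty': np.float64(0.055), 'tz': np.float64(-0.005), 'rx': np.float64(0.0), 'ry': np.float64(0.0), 'rz': np.float64(-0.0)}
```

Emit:
play_rows(increments=[{"tx": -0.017,"ty": 0.006,"tz": -0.026,"rx": 0.38,"ry": 0.4,"rz": 0.7},{"tx": -0.017,"ty": 0.006,"tz": -0.026,"rx": 0.38,"ry": 0.4,"rz": 0.7},{"tx": -0.017,"ty": 0.006,"tz": -0.026,"rx": 0.38,"ry": 0.4,"rz": 0.7},{"tx": -0.017,"ty": 0.006,"tz": -0.026,"rx": 0.38,"ry": 0.4,"rz": 0.7},{"tx": -0.017,"ty": 0.006,"tz": -0.026,"rx": 0.38,"ry": 0.4,"rz": 0.7}])

```text
time_s: 10.33
ee_pos: [0.5184, 0.1587, 0.2422]
eef_rot: [[-0.577, 0.788, 0.214], [0.795, 0.602, -0.072], [-0.185, 0.129, -0.974]]
contact_force: [-0.3, 0.6, -0.3]
gripper_width: 0.0856
grasp_force: 0.0
```

Emit:
play_rows(increments=[{"tx": -0.017,"ty": 0.006,"tz": -0.026,"rx": 0.38,"ry": 0.4,"rz": 0.7},{"tx": -0.017,"ty": 0.006,"tz": -0.026,"rx": 0.38,"ry": 0.4,"rz": 0.7},{"tx": -0.017,"ty": 0.006,"tz": -0.026,"rx": 0.38,"ry": 0.4,"rz": 0.7},{"tx": -0.017,"ty": 0.006,"tz": -0.026,"rx": 0.38,"ry": 0.4,"rz": 0.7},{"tx": 0,"ty": 0,"tz": 0,"rx": 0,"ry": 0,"rz": 0}])

```text
time_s: 10.75
ee_pos: [0.5429, 0.1341, 0.298]
eef_rot: [[-0.333, 0.943, -0.002], [0.943, 0.333, 0.004], [0.004, -0.0, -1.0]]
contact_force: [1.0, -1.4, -0.2]
gripper_width: 0.0855
grasp_force: 0.0
```

Emit:
play_rows(increments=[{"tx": 0,"ty": 0,"tz": 0,"rx": 0,"ry": 0,"rz": 0},{"tx": 0,"ty": 0,"tz": 0,"rx": 0,"ry": 0,"rz": 0},{"tx": 0,"ty": 0,"tz": 0,"rx": 0,"ry": 0,"rz": 0}])

```text
time_s: 11.0
ee_pos: [0.5372, 0.1395, 0.2973]
eef_rot: [[-0.345, 0.939, -0.001], [0.939, 0.345, -0.002], [-0.002, -0.001, -1.0]]
contact_force: [-0.0, -0.2, -0.1]
gripper_width: 0.0854
grasp_force: 0.0
```

```bash
python3 - <<'E'
from h import *
o=get_obs();print(o["q"],o["ee_pos"],o["eef_rot"]); path((down(110),[.674,.156,.30]))
E
```

```text
[ 0.69168602  0.24914245 -1.16203484  1.55659855  0.23062255  1.48812939
 -0.12671145] [0.53720489 0.13945861 0.2973103 ] [[-3.44630102e-01  9.38738251e-01 -7.67490113e-04]
 [ 9.38736930e-01  3.44627861e-01 -2.14800295e-03]
 [-1.75191405e-03 -1.46073779e-03 -9.99997399e-01]]
4 x {'tx': np.float64(-0.016), 'ty': np.float64(0.067), 'tz': np.float64(-0.001), 'rx': np.float64(-0.003), 'ry': np.float64(0.004), 'rz': np.float64(0.007)}
```

Emit:
play_rows(increments=[{"tx": -0.016,"ty": 0.067,"tz": -0.001,"rx": -0.003,"ry": 0.004,"rz": 0.007},{"tx": -0.016,"ty": 0.067,"tz": -0.001,"rx": -0.003,"ry": 0.004,"rz": 0.007},{"tx": -0.016,"ty": 0.067,"tz": -0.001,"rx": -0.003,"ry": 0.004,"rz": 0.007},{"tx": -0.016,"ty": 0.067,"tz": -0.001,"rx": -0.003,"ry": 0.004,"rz": 0.007}])

```text
time_s: 11.33
ee_pos: [0.676, 0.1546, 0.3004]
eef_rot: [[-0.341, 0.94, 0.002], [0.94, 0.341, -0.001], [-0.002, 0.001, -1.0]]
contact_force: [0.5, -0.4, 2.8]
gripper_width: 0.0857
grasp_force: 0.0
```

Emit:
play_rows(increments=[{"tx": 0,"ty": 0,"tz": 0,"rx": 0,"ry": 0,"rz": 0},{"tx": 0,"ty": 0,"tz": 0,"rx": 0,"ry": 0,"rz": 0},{"tx": 0,"ty": 0,"tz": 0,"rx": 0,"ry": 0,"rz": 0},{"tx": 0,"ty": 0,"tz": 0,"rx": 0,"ry": 0,"rz": 0}])

```text
time_s: 11.67
ee_pos: [0.6741, 0.1551, 0.3015]
eef_rot: [[-0.341, 0.94, 0.002], [0.94, 0.341, -0.0], [-0.001, 0.002, -1.0]]
contact_force: [-0.2, -0.3, 0.2]
gripper_width: 0.0852
grasp_force: 0.0
```

```bash
python3 - <<'E'
from h import *
T=now(); print(T[:3,3]); path((down(110),[.674,.156,.24]))
a=[]
for c,(x,y) in (("top",(200,150)),("side",(200,190))):
    im=vision.capture(c)[:,:,::-1]; a.append(cv2.resize(im[y:y+100,x:x+100],(400,400),interpolation=cv2.INTER_CUBIC))
    for P in ([0,0,0],[0,.05,-.013],[0,-.05,-.013]): print(c,(proj(c,T[:3,:3]@np.array(P)+T[:3,3])[0]-[x,y])*4)
cv2.imwrite("pics/g.png",np.hstack(a))
E
```

```text
[0.67407739 0.15505835 0.30154937]
2 x {'tx': np.float64(0.001), 'ty': np.float64(0.0), 'tz': np.float64(0.062), 'rx': np.float64(0.009), 'ry': np.float64(0.004), 'rz': np.float64(-0.004)}
top [135.08458672 161.69397551]
top [107.17319631  80.84878031]
top [156.79723303 234.89541628]
side [156.81780339  88.37727647]
side [92.18271233 50.16022312]
side [219.00076203  98.96906853]
```

View pics/g.png

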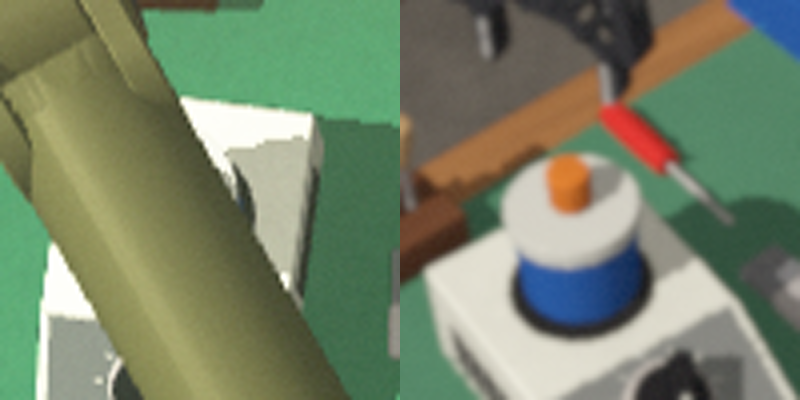

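Emit:
play_rows(increments=[{"tx": 0.001,"ty": 0,"tz": 0.06,"rx": 0.009,"ry": 0.004,"rz": 0},{"tx": 0,"ty": 0,"tz": 0.06,"rx": 0,"ry": 0,"rz": 0},{"tx": 0,"ty": 0,"tz": 0.05,"rx": 0,"ry": 0,"rz": 0},{"tx": 0,"ty": 0,"tz": 0.03,"rx": 0,"ry": 0,"rz": 0},{"tx": 0,"ty": 0,"tz": 0,"rx": 0,"ry": 0,"rz": 0}])

```text
time_s: 12.18
ee_pos: [0.6734, 0.1531, 0.1973]
eef_rot: [[-0.339, 0.941, -0.005], [0.941, 0.339, -0.002], [-0.0, -0.005, -1.0]]
contact_force: [0.2, -0.6, 0.8]
gripper_width: 0.0851
grasp_force: 0.0
```

Emit:
play_rows(increments=[{"tx": 0,"ty": 0,"tz": 0,"rx": 0,"ry": 0,"rz": 0},{"tx": 0,"ty": 0,"tz": 0,"rx": 0,"ry": 0,"rz": 0},{"tx": 0,"ty": 0,"tz": 0,"rx": 0,"ry": 0,"rz": 0}])

```text
time_s: 12.43
ee_pos: [0.6762, 0.1554, 0.2028]
eef_rot: [[-0.339, 0.941, 0.003], [0.941, 0.339, 0.002], [0.001, 0.004, -1.0]]
contact_force: [0.3, 0.4, -0.4]
gripper_width: 0.0851
grasp_force: 0.0
```

```bash
python3 - <<'E'
from h import *
print(get_obs()["q"]);path((down(110),[.674,.156,.194]))
E
```

```text
[ 0.39114192  0.62093475 -1.00463099  1.34360982  0.51776393  1.44607276
 -0.23899889]
1 x {'tx': np.float64(0.003), 'ty': np.float64(-0.004), 'tz': np.float64(0.018), 'rx': np.float64(0.034), 'ry': np.float64(-0.005), 'rz': np.float64(-0.029)}
```

Emit:
play_rows(increments=[{"tx": 0.003,"ty": -0.004,"tz": 0.016,"rx": 0.03,"ry": 0,"rz": -0.03},{"tx": 0,"ty": 0,"tz": 0,"rx": 0,"ry": 0,"rz": 0},{"tx": 0,"ty": 0,"tz": 0,"rx": 0,"ry": 0,"rz": 0},{"tx": 0,"ty": 0,"tz": 0,"rx": 0,"ry": 0,"rz": 0},{"tx": 0,"ty": 0,"tz": 0,"rx": 0,"ry": 0,"rz": 0}])

```text
time_s: 12.85
ee_pos: [0.673, 0.1555, 0.1926]
eef_rot: [[-0.342, 0.94, -0.003], [0.94, 0.342, -0.0], [0.001, -0.003, -1.0]]
contact_force: [-0.2, -0.1, -0.1]
gripper_width: 0.0853
grasp_force: 0.0
```

Emit:
play_rows(increments=[{"tx": 0,"ty": 0,"tz": 0,"rx": 0,"ry": 0,"rz": 0},{"tx": 0,"ty": 0,"tz": 0,"rx": 0,"ry": 0,"rz": 0},{"tx": 0,"ty": 0,"tz": 0,"rx": 0,"ry": 0,"rz": 0}])

```text
time_s: 13.1
ee_pos: [0.673, 0.1555, 0.1925]
eef_rot: [[-0.342, 0.94, -0.003], [0.94, 0.342, -0.0], [0.001, -0.003, -1.0]]
contact_force: [0.4, -0.1, 0.1]
gripper_width: 0.0851
grasp_force: 0.0
```

Emit:
play_rows(increments=[{"tx": 0,"ty": 0,"tz": -0.002,"rx": 0.03,"ry": 0,"rz": 0},{"tx": 0,"ty": 0,"tz": 0,"rx": 0,"ry": 0,"rz": 0},{"tx": 0,"ty": 0,"tz": 0,"rx": 0,"ry": 0,"rz": 0},{"tx": 0,"ty": 0,"tz": 0,"rx": 0,"ry": 0,"rz": 0},{"tx": 0,"ty": 0,"tz": 0,"rx": 0,"ry": 0,"rz": 0}], gripper=0)

```text
time_s: 13.52
ee_pos: [0.6734, 0.1557, 0.1936]
eef_rot: [[-0.342, 0.94, -0.005], [0.94, 0.342, -0.001], [0.001, -0.005, -1.0]]
contact_force: [2.7, 0.8, 1.4]
gripper_width: 0.0304
grasp_force: 59.3
```

Emit:
play_rows(increments=[{"tx": 0,"ty": 0,"tz": 0,"rx": 0,"ry": 0,"rz": 0},{"tx": 0,"ty": 0,"tz": 0,"rx": 0,"ry": 0,"rz": 0},{"tx": 0,"ty": 0,"tz": 0,"rx": 0,"ry": 0,"rz": 0},{"tx": 0,"ty": 0,"tz": 0,"rx": 0,"ry": 0,"rz": 0},{"tx": 0,"ty": 0,"tz": 0,"rx": 0,"ry": 0,"rz": 0}])

```text
time_s: 13.93
ee_pos: [0.6733, 0.1556, 0.1937]
eef_rot: [[-0.342, 0.94, -0.005], [0.94, 0.342, -0.001], [0.001, -0.005, -1.0]]
contact_force: [3.0, 2.0, 0.8]
gripper_width: 0.0308
grasp_force: 59.3
```

Emit:
play_rows(increments=[{"tx": 0,"ty": 0,"tz": -0.01,"rx": 0,"ry": 0,"rz": 0},{"tx": 0,"ty": 0,"tz": -0.02,"rx": 0,"ry": 0,"rz": 0},{"tx": 0,"ty": 0,"tz": -0.03,"rx": 0,"ry": 0,"rz": 0},{"tx": 0,"ty": 0,"tz": -0.03,"rx": 0,"ry": 0,"rz": 0},{"tx": 0,"ty": 0,"tz": -0.03,"rx": 0,"ry": 0,"rz": 0}])

```text
time_s: 14.35
ee_pos: [0.6725, 0.1552, 0.2538]
eef_rot: [[-0.342, 0.94, -0.008], [0.94, 0.342, -0.002], [0.001, -0.009, -1.0]]
contact_force: [-1.5, -0.4, -4.1]
gripper_width: 0.0304
grasp_force: 59.7
```

Emit:
play_rows(increments=[{"tx": 0,"ty": 0,"tz": -0.03,"rx": 0,"ry": 0,"rz": 0},{"tx": 0,"ty": 0,"tz": -0.03,"rx": 0,"ry": 0,"rz": 0},{"tx": 0,"ty": 0,"tz": 0,"rx": 0,"ry": 0,"rz": 0},{"tx": 0,"ty": 0,"tz": 0,"rx": 0,"ry": 0,"rz": 0},{"tx": 0,"ty": 0,"tz": 0,"rx": 0,"ry": 0,"rz": 0}])

```text
time_s: 14.77
ee_pos: [0.6729, 0.1553, 0.2823]
eef_rot: [[-0.342, 0.94, -0.008], [0.94, 0.342, -0.002], [0.0, -0.008, -1.0]]
contact_force: [0.0, 0.8, -4.9]
gripper_width: 0.0304
grasp_force: 59.9
```

```bash
python3 - <<'E'
from h import *
o=get_obs();T=now(); print(o["q"],o["contact_force"],o["moment"]); 
m=[.633,-.200]
T0=T.copy();R=down(75)
for w in ((down(98),[.67,.04,.28]),(down(86),[.66,-.08,.28]),(down(75),[*m,.28])): rows(T0,H(*w)); T0=H(*w)
a=[]
for c,(x,y) in (("top",(200,150)),("side",(200,160))):
    im=vision.capture(c)[:,:,::-1]; a.append(cv2.resize(im[y:y+100,x:x+100],(400,400),interpolation=cv2.INTER_CUBIC))
cv2.imwrite("pics/i.png",np.hstack(a))
im=cv2.imread("pics/top0.png"); 
# mat segmentation: refine centres
for c,(u,v) in (("top",(371,226)),("side",(340,233))):
    im=cv2.imread(f"pics/{c}0.png"); h=cv2.cvtColor(im,cv2.COLOR_BGR2HSV); mk=cv2.inRange(h,(5,60,60),(25,255,255))
    n,l,s,ce=cv2.connectedComponentsWithStats(mk); i=l[v,u]; print(c,s[i],ce[i],ray(c,ce[i],.008))
E
```

```text
[ 0.36948317  0.5864543  -1.0219639   1.21934172  0.48958317  1.59445369
 -0.21022372] [ 0.03073629  0.7635131  -4.91582852] [-0.07701075 -0.0164456   0.02015123]
3 x {'tx': np.float64(-0.073), 'ty': np.float64(-0.023), 'tz': np.float64(0.002), 'rx': np.float64(-0.026), 'ry': np.float64(0.001), 'rz': np.float64(0.668)}
4 x {'tx': np.float64(-0.06), 'ty': np.float64(-0.009), 'tz': np.float64(0.0), 'rx': np.float64(0.0), 'ry': np.float64(0.0), 'rz': np.float64(0.5)}
4 x {'tx': np.float64(-0.061), 'ty': np.float64(-0.005), 'tz': np.float64(0.0), 'rx': np.float64(0.0), 'ry': np.float64(0.0), 'rz': np.float64(0.458)}
top [ 348  203   47   47 1692] [371.06678487 225.79905437] [ 0.63625021 -0.20245071  0.008     ]
side [320 218  41  30 964] [339.81431535 232.46161826] [ 0.63300585 -0.19716624  0.008     ]
```

View pics/i.png

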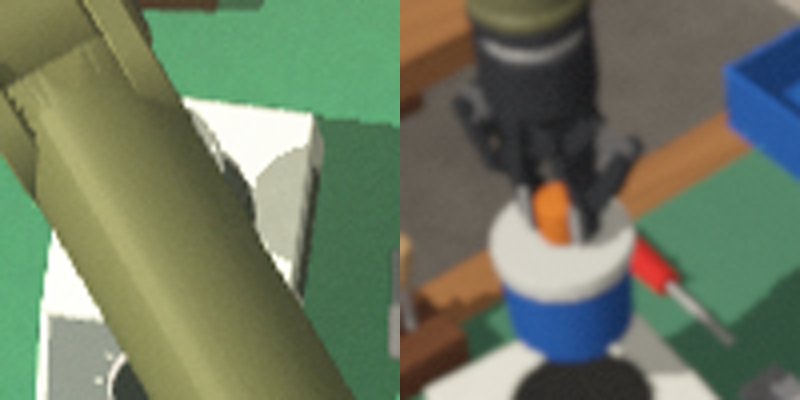

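Emit:
play_rows(increments=[{"tx": -0.04,"ty": -0.012,"tz": 0,"rx": -0.02,"ry": 0,"rz": 0.4},{"tx": -0.06,"ty": -0.018,"tz": 0.001,"rx": -0.02,"ry": 0,"rz": 0.5},{"tx": -0.06,"ty": -0.015,"tz": 0.001,"rx": -0.02,"ry": 0,"rz": 0.5},{"tx": -0.06,"ty": -0.012,"tz": 0,"rx": -0.02,"ry": 0,"rz": 0.5},{"tx": -0.06,"ty": -0.009,"tz": 0,"rx": 0,"ry": 0,"rz": 0.5}])

```text
time_s: 15.28
ee_pos: [0.675, 0.0097, 0.2812]
eef_rot: [[-0.095, 0.995, 0.0], [0.995, 0.095, 0.0], [0.0, 0.0, -1.0]]
contact_force: [0.8, 0.5, -4.2]
gripper_width: 0.0306
grasp_force: 60.0
```

Emit:
play_rows(increments=[{"tx": -0.06,"ty": -0.005,"tz": 0,"rx": 0,"ry": 0,"rz": 0.5},{"tx": -0.06,"ty": -0.005,"tz": 0,"rx": 0,"ry": 0,"rz": 0.5},{"tx": -0.06,"ty": -0.005,"tz": 0,"rx": 0,"ry": 0,"rz": 0.5},{"tx": -0.06,"ty": -0.005,"tz": 0,"rx": 0,"ry": 0,"rz": 0.5},{"tx": -0.06,"ty": -0.005,"tz": 0,"rx": 0,"ry": 0,"rz": 0.4}])

```text
time_s: 15.7
ee_pos: [0.6615, -0.1396, 0.281]
eef_rot: [[0.155, 0.988, 0.0], [0.988, -0.155, 0.001], [0.001, 0.0, -1.0]]
contact_force: [-0.3, 0.6, -3.9]
gripper_width: 0.0301
grasp_force: 60.1
```

Emit:
play_rows(increments=[{"tx": -0.06,"ty": -0.005,"tz": 0,"rx": 0,"ry": 0,"rz": 0.4},{"tx": -0.04,"ty": 0,"tz": 0,"rx": 0,"ry": 0,"rz": 0.3},{"tx": 0,"ty": 0,"tz": 0,"rx": 0,"ry": 0,"rz": 0},{"tx": 0,"ty": 0,"tz": 0,"rx": 0,"ry": 0,"rz": 0},{"tx": 0,"ty": 0,"tz": 0,"rx": 0,"ry": 0,"rz": 0}])

```text
time_s: 16.12
ee_pos: [0.6513, -0.1853, 0.2818]
eef_rot: [[0.223, 0.975, 0.002], [0.975, -0.223, 0.003], [0.003, 0.001, -1.0]]
contact_force: [0.3, -0.2, -3.2]
gripper_width: 0.0307
grasp_force: 60.0
```

```bash
python3 - <<'E'
from h import *
o=get_obs();T=now(); print(o["q"],T)
x=T[:2,0];y=np.degrees(np.arctan2(x[1],x[0]))
path((down(y),[.6345,-.199,.20]));path((down(y),[.6345,-.199,.095]))
E
```

```text
[ 0.83953505  0.49919989 -0.89446459  1.27250498  0.38017303  1.5408752
 -0.22717707] [[ 2.23250157e-01  9.74760004e-01  1.51730571e-03  6.51273761e-01]
 [ 9.74756944e-01 -2.23253507e-01  2.60221079e-03 -1.85263173e-01]
 [ 2.87527482e-03  8.98060313e-04 -9.99995463e-01  2.81762742e-01]
 [ 0.00000000e+00  0.00000000e+00  0.00000000e+00  1.00000000e+00]]
3 x {'tx': np.float64(-0.012), 'ty': np.float64(-0.009), 'tz': np.float64(0.054), 'rx': np.float64(0.003), 'ry': np.float64(-0.009), 'rz': np.float64(-0.0)}
5 x {'tx': np.float64(-0.007), 'ty': np.float64(-0.005), 'tz': np.float64(0.075), 'rx': np.float64(0.002), 'ry': np.float64(-0.005), 'rz': np.float64(-0.0)}
```

Descend part way, then settle and measure again.

Emit:
play_rows(increments=[{"tx": -0.012,"ty": -0.009,"tz": 0.04,"rx": 0.003,"ry": -0.009,"rz": 0},{"tx": -0.012,"ty": -0.009,"tz": 0.06,"rx": 0.003,"ry": -0.009,"rz": 0},{"tx": -0.012,"ty": -0.009,"tz": 0.06,"rx": 0.003,"ry": -0.009,"rz": 0},{"tx": 0,"ty": 0,"tz": 0.06,"rx": 0,"ry": 0,"rz": 0},{"tx": 0,"ty": 0,"tz": 0.05,"rx": 0,"ry": 0,"rz": 0}])

```text
time_s: 16.53
ee_pos: [0.6335, -0.1995, 0.1451]
eef_rot: [[0.222, 0.975, -0.001], [0.975, -0.222, -0.001], [-0.001, -0.001, -1.0]]
contact_force: [0.1, -0.1, -5.1]
gripper_width: 0.0306
grasp_force: 60.0
```

Emit:
play_rows(increments=[{"tx": 0,"ty": 0,"tz": 0.04,"rx": 0,"ry": 0,"rz": 0},{"tx": 0,"ty": 0,"tz": 0,"rx": 0,"ry": 0,"rz": 0},{"tx": 0,"ty": 0,"tz": 0,"rx": 0,"ry": 0,"rz": 0},{"tx": 0,"ty": 0,"tz": 0,"rx": 0,"ry": 0,"rz": 0},{"tx": 0,"ty": 0,"tz": 0,"rx": 0,"ry": 0,"rz": 0}])

```text
time_s: 16.95
ee_pos: [0.6359, -0.2007, 0.1296]
eef_rot: [[0.224, 0.975, 0.004], [0.975, -0.224, -0.003], [-0.002, 0.005, -1.0]]
contact_force: [0.7, -0.7, -4.9]
gripper_width: 0.0307
grasp_force: 60.3
```

```bash
python3 - <<'E'
from h import *
T=now(); x=T[:2,0];y=np.degrees(np.arctan2(x[1],x[0])); print(T[:3,3],T[:3,2])
path((down(y),[.6345,-.199,.0945]))
a=[]
for c,(x,y) in (("top",(320,175)),("side",(290,165))):
    im=vision.capture(c)[:,:,::-1]; a.append(cv2.resize(im[y:y+100,x:x+100],(400,400),interpolation=cv2.INTER_CUBIC))
cv2.imwrite("pics/j.png",np.hstack(a))
E
```

```text
[ 0.63589172 -0.20066563  0.12964734] [ 0.00412518 -0.00250544 -0.99998835]
1 x {'tx': np.float64(0.003), 'ty': np.float64(-0.004), 'tz': np.float64(0.07), 'rx': np.float64(0.044), 'ry': np.float64(0.015), 'rz': np.float64(0.0)}
```

Emit:
play_rows(increments=[{"tx": 0.002,"ty": -0.003,"tz": 0.025,"rx": 0.04,"ry": 0.015,"rz": 0},{"tx": 0,"ty": 0,"tz": 0.02,"rx": 0,"ry": 0,"rz": 0},{"tx": 0,"ty": 0,"tz": 0.015,"rx": 0,"ry": 0,"rz": 0},{"tx": 0,"ty": 0,"tz": 0.004,"rx": 0,"ry": 0,"rz": 0},{"tx": 0,"ty": 0,"tz": 0,"rx": 0,"ry": 0,"rz": 0}])

```text
time_s: 17.47
ee_pos: [0.6323, -0.2001, 0.0941]
eef_rot: [[0.225, 0.974, -0.005], [0.974, -0.225, 0.001], [0.0, -0.005, -1.0]]
contact_force: [0.6, 0.0, -3.4]
gripper_width: 0.0304
grasp_force: 60.3
```

Emit:
play_rows(increments=[{"tx": 0,"ty": 0,"tz": 0,"rx": 0,"ry": 0,"rz": 0},{"tx": 0,"ty": 0,"tz": 0,"rx": 0,"ry": 0,"rz": 0},{"tx": 0,"ty": 0,"tz": 0,"rx": 0,"ry": 0,"rz": 0}])

```text
time_s: 17.72
ee_pos: [0.6331, -0.2002, 0.0954]
eef_rot: [[0.225, 0.974, -0.003], [0.974, -0.225, 0.001], [-0.0, -0.003, -1.0]]
contact_force: [0.2, -0.0, -3.5]
gripper_width: 0.0306
grasp_force: 60.3
```

Emit:
play_rows(increments=[{"tx": 0,"ty": 0,"tz": 0.002,"rx": 0.02,"ry": 0,"rz": 0},{"tx": 0,"ty": 0,"tz": 0.001,"rx": 0,"ry": 0,"rz": 0},{"tx": 0,"ty": 0,"tz": 0,"rx": 0,"ry": 0,"rz": 0},{"tx": 0,"ty": 0,"tz": 0,"rx": 0,"ry": 0,"rz": 0},{"tx": 0,"ty": 0,"tz": 0,"rx": 0,"ry": 0,"rz": 0}])

```text
time_s: 18.13
ee_pos: [0.6329, -0.2002, 0.0937]
eef_rot: [[0.225, 0.974, -0.005], [0.974, -0.225, 0.001], [-0.0, -0.005, -1.0]]
contact_force: [-0.5, -0.4, -3.9]
gripper_width: 0.0305
grasp_force: 60.4
```

Emit:
play_rows(increments=[{"tx": 0,"ty": 0,"tz": 0.002,"rx": 0,"ry": 0,"rz": 0},{"tx": 0,"ty": 0,"tz": 0,"rx": 0,"ry": 0,"rz": 0},{"tx": 0,"ty": 0,"tz": 0,"rx": 0,"ry": 0,"rz": 0},{"tx": 0,"ty": 0,"tz": 0,"rx": 0,"ry": 0,"rz": 0},{"tx": 0,"ty": 0,"tz": 0,"rx": 0,"ry": 0,"rz": 0}])

```text
time_s: 18.55
ee_pos: [0.6332, -0.2002, 0.0935]
eef_rot: [[0.225, 0.974, -0.005], [0.974, -0.225, 0.001], [-0.0, -0.005, -1.0]]
contact_force: [-1.4, 0.0, 4.2]
gripper_width: 0.0305
grasp_force: 60.9
```

Emit:
play_rows(increments=[{"tx": 0,"ty": 0,"tz": 0,"rx": 0,"ry": 0,"rz": 0},{"tx": 0,"ty": 0,"tz": 0,"rx": 0,"ry": 0,"rz": 0},{"tx": 0,"ty": 0,"tz": 0,"rx": 0,"ry": 0,"rz": 0},{"tx": 0,"ty": 0,"tz": 0,"rx": 0,"ry": 0,"rz": 0},{"tx": 0,"ty": 0,"tz": 0,"rx": 0,"ry": 0,"rz": 0}], gripper=1)

```text
time_s: 18.97
ee_pos: [0.633, -0.2001, 0.0926]
eef_rot: [[0.225, 0.974, -0.005], [0.974, -0.225, 0.001], [0.0, -0.005, -1.0]]
contact_force: [-0.4, 0.0, -0.4]
gripper_width: 0.0853
grasp_force: 0.0
```

Emit:
play_rows(increments=[{"tx": 0,"ty": 0,"tz": 0,"rx": 0,"ry": 0,"rz": 0},{"tx": 0,"ty": 0,"tz": 0,"rx": 0,"ry": 0,"rz": 0},{"tx": 0,"ty": 0,"tz": 0,"rx": 0,"ry": 0,"rz": 0},{"tx": 0,"ty": 0,"tz": 0,"rx": 0,"ry": 0,"rz": 0},{"tx": 0,"ty": 0,"tz": 0,"rx": 0,"ry": 0,"rz": 0}])

```text
time_s: 19.38
ee_pos: [0.6329, -0.2001, 0.0927]
eef_rot: [[0.225, 0.974, -0.005], [0.974, -0.225, 0.001], [-0.0, -0.005, -1.0]]
contact_force: [-0.3, 0.5, -0.0]
gripper_width: 0.0853
grasp_force: 0.0
```

Emit:
play_rows(increments=[{"tx": 0,"ty": 0,"tz": -0.03,"rx": 0,"ry": 0,"rz": 0},{"tx": 0,"ty": 0,"tz": -0.05,"rx": 0,"ry": 0,"rz": 0},{"tx": 0,"ty": 0,"tz": -0.07,"rx": 0,"ry": 0,"rz": 0},{"tx": 0,"ty": 0,"tz": -0.07,"rx": 0,"ry": 0,"rz": 0},{"tx": 0,"ty": 0,"tz": -0.05,"rx": 0,"ry": 0,"rz": 0}])

```text
time_s: 19.8
ee_pos: [0.6346, -0.2, 0.2324]
eef_rot: [[0.224, 0.974, -0.001], [0.974, -0.224, 0.0], [-0.0, -0.001, -1.0]]
contact_force: [0.7, 0.4, 0.7]
gripper_width: 0.0856
grasp_force: 0.0
```

Emit:
play_rows(increments=[{"tx": 0,"ty": -0.06,"tz": -0.02,"rx": 0,"ry": 0,"rz": 0},{"tx": 0,"ty": -0.06,"tz": -0.02,"rx": 0,"ry": 0,"rz": 0},{"tx": 0,"ty": -0.06,"tz": 0,"rx": 0,"ry": 0,"rz": 0},{"tx": 0,"ty": -0.06,"tz": 0,"rx": 0,"ry": 0,"rz": 0},{"tx": 0,"ty": 0,"tz": 0,"rx": 0,"ry": 0,"rz": 0}])

```text
time_s: 20.22
ee_pos: [0.5126, -0.172, 0.2493]
eef_rot: [[0.225, 0.974, -0.009], [0.974, -0.225, -0.003], [-0.005, -0.008, -1.0]]
contact_force: [0.2, -0.2, -0.7]
gripper_width: 0.0857
grasp_force: 0.0
```

Emit:
play_rows(increments=[{"tx": 0,"ty": 0,"tz": 0,"rx": 0,"ry": 0,"rz": 0},{"tx": 0,"ty": 0,"tz": 0,"rx": 0,"ry": 0,"rz": 0},{"tx": 0,"ty": 0,"tz": 0,"rx": 0,"ry": 0,"rz": 0},{"tx": 0,"ty": 0,"tz": 0,"rx": 0,"ry": 0,"rz": 0}])

```text
time_s: 20.55
ee_pos: [0.5178, -0.1733, 0.2486]
eef_rot: [[0.224, 0.975, -0.004], [0.975, -0.224, 0.002], [0.001, -0.005, -1.0]]
contact_force: [0.5, -0.1, -0.5]
gripper_width: 0.0853
grasp_force: 0.0
```

```bash
python3 - <<'E'
from h import *
a=[]
for c,(x,y) in (("top",(205,165)),("side",(225,165))):
    im=vision.capture(c)[:,:,::-1]; a.append(cv2.resize(im[y:y+150,x:x+200],(400,300),interpolation=cv2.INTER_CUBIC))
cv2.imwrite("pics/k.png",np.hstack(a))
E
```

```text
(no output)
```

View pics/k.png

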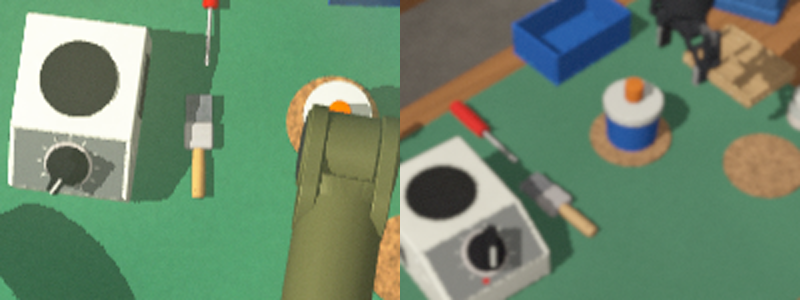

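The jar stands upright and centred on the left mat (side crop about (632,120), mat at (631,138)). The knob pointer is on the red dot and the brush and screwdriver have not moved.

```bash
python3 -c "
from station import workorder
print(workorder.sign_off())"
```

```text
the job is handed in; nothing more can be done
None
```

The job is handed in: the knob is turned to its off stop, the jar is standing upright and released near the centre of the leftmost cork mat, and the last pictures show nothing else disturbed; the hand-in gave no verdict.

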